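# Dress the front display of the flea-market stall

## Task

Dress the front of the market stall: stand the blue vase exactly midway between the brass candlestick and the cream figurine, set the jewellery box in the middle of the marble plinth, square with the plinth's edges, with the green perfume bottle upright in the middle of its lid, and park the yellow toy car on the table on the plinth's left as the robot sees it, centred on and parallel to that left-hand edge with a 5 cm gap between car and plinth. Do not tip over the vase or the bottle, and leave everything else (the candlestick, the figurine, the amber vase, the bell, the mug) standing where it is.

Things in the scene. Friction and masses are not known exactly. Their poses are not given: they have to be found in the camera images.
- blue_vase: Cobalt-blue ceramic vase with white bands, about 0.25 kg, loose, 110 mm tall: round belly 64 mm across between 22 and 42 mm up, above 64 mm a straight round neck 40 mm across up to the top. Origin: centre of the underside, z up.
- jewel_box: Closed mahogany-red jewellery box with brass trim and a flat lid, loose, about 0.2 kg: 80 mm long (its x), 56 mm wide (its y), 35 mm high. The lid does not open. Origin: centre of the underside, z up.
- perfume: Green glass perfume bottle, loose, about 0.12 kg: round body 36 mm across up to 44 mm, then narrow brass neck and pointed stopper, 76 mm tall in all. Origin: centre of the underside, z up.
- toy_car: Yellow toy car, loose, about 0.15 kg: 88 mm long (its x, bonnet at +x), 40 mm wide (its y), body sides from 6 to 24 mm up, narrower cabin up to 38 mm. The wheels do not turn. Origin: midway between the wheels at table level, z up.
- plinth: Square white marble plinth with a brass line round its foot, fixed, 120 x 120 mm and 30 mm high, empty at the start. Origin: centre of the underside; its x is the one of its edge directions that points away from the robot (within about 25 degrees of world x), its y points to its left-hand side as the robot sees it, z up. The ground on its left is free.
- candlestick: Brass candlestick, heavy (0.9 kg), loose, stays where it is: round foot 72 mm across, thin stem, 140 mm tall. Origin: centre of the underside. It stands 260 mm from the figurine, centre to centre, with nothing between them.
- figurine: Cream porcelain figurine of a standing lady on a round base 68 mm across, 124 mm tall, 0.8 kg, loose, stays where it is. Origin: centre of the underside.
- amber_vase: Amber-orange vase with brass bands, the same shape as the blue one; stays where it is. Standing among the things to be moved. 110 mm tall: round belly 64 mm across between 22 and 42 mm up, above 64 mm a straight round neck 40 mm across up to the top. Origin: centre of the underside, z up.
- bell: Small copper hand bell with a wooden handle, 44 mm across, 60 mm tall, loose, stays where it is. Origin: centre of the underside.
- mug: Grey pewter mug, 72 mm across, 85 mm tall, with a handle, loose, stays where it is. Origin: centre of the underside.
Mind the look-alikes: they are no part of the job. What is shaped like the plinth but purple is not meant.

How it is judged:
By the outcome, as a careful person would: the job done as asked, in the order asked, and still so for the second after the job is handed in, with the robot touching nothing.
It also fails if it takes over 120 s, if anything falls off the work surface, if the arm or the gripper's body presses on something with over 40 N, if the wrist force passes 120 N, or if a joint passes its speed limit or range.

## Robot

A 7-joint arm with a two-finger parallel gripper is mounted at the origin on the work surface. World frame = base frame: x ahead of the robot, y to its left, z up, the work surface at z = 0. Lengths are in mm, angles in rad, forces in N, time in s.
With the tool pointing down it reaches from about 425 to 825 mm from the base axis. Payload 3.6 kg.
Tool frame: the origin (TCP) lies between the finger pads; the fingertips stand 8 mm ahead of it and the grasp point (between the pads) lies 11 mm behind it; z points along the fingers, y is the line along which they close (so a half turn about z gives the same grasp; the last joint's range is limited). The gripper opens to 93 mm and grips with 3 to 60 N. Pads are 15 mm wide; open, the fingers measure 128 mm over their backs; the gripper's body (75 mm by 188 mm) begins 65 mm behind the grasp point.
Start: joints at [-0.026, 0.615, -0.013, 1.423, 0.008, 1.103, -0.04], TCP at [649.971, 0.024, 226.64] pointing down, gripper open.
Joint ranges: [-3.12, 3.12], [-0.3, 2.06], [-1.34, 1.32], [0.26, 2.42], [-1.36, 4.5], [0.01, 1.98], [-2.84, 2.84]. Speed limits (rad/s): [2.79, 2.79, 3.14, 3.14, 3.14, 3.14, 3.14].

## Interface

Orientations are given as a rotation vector (axis times angle).
In Python, from rig import bot gives the robot as it stands.
- The arm moves only by the tool creep_tool, called as name(argument=value, ...) on one line, values as JSON. Schema: {"type":"object","properties":{"moves":{"type":"string"},"force":{"type":"number"},"only":{"type":"string"},"quiet":{"type":"boolean"},"lines":{"type":"string"}},"required":["moves"],"additionalProperties":false}. moves is a string of 1 to 10 rows, parted by a bar, with the numbers parted by spaces; each row has 5 numbers: dx, dy, dz in shares of the most that a row can go, 1 being 62.5 mm, then a turn about the tool's z in units of 0.05 rad, then the opening from 0.0 (shut) to 1.0 (fully open); each row shifts and turns the commanded pose from where the row before left it, along the tool's axes as they then stand; what a row does not reach is not made up. A row lasts 1/8 s, in which the tool goes at most 62.5 mm and 0.188 rad, less where a joint would pass 70% of its speed; a pose out of reach is approached as far as the arm can. The fingers move at their own pace and stop on an object; force is the grip in N (left out, the last holds). Time passes only in rows, so rows that do not move let the fingers close. The tool returns the time, the measured TCP pose, the force, the opening and the grip force at its end. only (a regular expression) keeps the lines of the reply that match it, lines (a string "A,B") keeps lines A to B, and quiet returns only ok. Input that does not fit is refused with a message, and nothing moves.
- bot.read_state(): the state, without advancing time (a new reading comes with each control period).
- bot.grab_frame(name): name is "scene" or "side" or "wrist"; returns the picture (480x640x3 uint8, blue, green, red); there is no depth.
- bot.calibration(name): a dict with "fx", "fy", "cx", "cy" (pixels), "R" (3x3) and "t" (3): a world point X has camera coordinates R X + t. Camera axes: x right, y down, z forward; pixel columns grow to the right and rows downward; lengths in mm; the calibration is good to about 2 mm. A picture is of the moment at which its call begins: read the wrist's pose just before it. calibration takes no time and is no camera call; for the wrist camera it gives the pose at the moment of the call.
- bot.close_job(): hands the job in; it is judged then, once.
The state is a dict: "clock": time; "joints": joint angles; "joint_vel": joint speeds; "joint_efforts": joint torques, N m; "tool_pos": TCP position; "orientation": TCP orientation; "force": force on the tool from outside, world axes, zero at the start; "torque": the same for the moment, N m; "width": opening from 0.0 (shut) to 1.0 (fully open); "finger_force": force on a finger pad.
Only numpy, scipy, OpenCV 4.12 (cv2) and the standard library are available. Lean on these libraries where they do the work, as an engineer would, in place of code of your own. Each camera call takes 0.05 s, during which the arm holds its last target. There are 200 camera calls.

## Working session

There is one attempt and no reset: what is moved stays moved. The work goes in short steps, Python scripts to look and compute and a tool call to move; the robot and the scene stay as the last step left them, time stands still between calls to the robot, and variables do not carry over. Pictures are saved under pics/ and viewed, at most 15 in all, crops included, and the job is handed in when it is done.

```bash
mkdir -p pics; ls; python3 - <<'E'
from rig import bot
import cv2,numpy as np
print(bot.read_state())
for n in("scene","side","wrist"):
    c=bot.calibration(n);print(n,{k:np.round(v,3).tolist() for k,v in c.items()})
    cv2.imwrite(f"pics/{n}0.png",bot.grab_frame(n))
E
```

```text
pics
{'clock': 0.0, 'joints': array([-0.02650641,  0.61587369, -0.01261702,  1.42487834,  0.00813553,
        1.10339486, -0.04040921]), 'joint_vel': array([ 3.69005184e-04,  2.80033529e-04, -1.57888452e-03, -1.00695681e-03,
       -6.53119956e-05,  6.17805277e-04, -1.51059893e-03]), 'joint_efforts': array([ 5.37042069e-04, -4.58937871e+01,  2.08912762e-01, -1.65743172e+01,
       -6.11085235e-02,  2.03703978e-02,  2.53581929e-04]), 'tool_pos': array([6.49236832e+02, 4.11533391e-03, 2.25517518e+02]), 'orientation': array([-2.22013359, -2.22031154,  0.00285207]), 'force': array([ 0.01133346, -0.36803258,  0.54026959]), 'torque': array([-0.00047661, -0.00793611, -0.0540867 ]), 'finger_force': 0.0, 'width': 0.9968923015639932}
scene {'fx': 548.286, 'fy': 548.286, 'cx': 309.858, 'cy': 242.971, 'R': [[0.621, 0.783, -0.015], [0.47, -0.388, -0.793], [-0.627, 0.486, -0.609]], 't': [-286.354, -160.833, 1624.546]}
side {'fx': 489.688, 'fy': 489.688, 'cx': 322.105, 'cy': 241.094, 'R': [[-0.986, -0.168, -0.018], [-0.103, 0.683, -0.723], [0.134, -0.711, -0.69]], 't': [470.262, 52.057, 922.176]}
wrist {'fx': 340.005, 'fy': 340.005, 'cx': 319.286, 'cy': 240.537, 'R': [[1.0, 0.0, -0.004], [0.001, -0.955, 0.298], [-0.003, -0.298, -0.955]], 't': [-648.326, -35.281, 392.24]}
```

View images.

View pics/scene0.png

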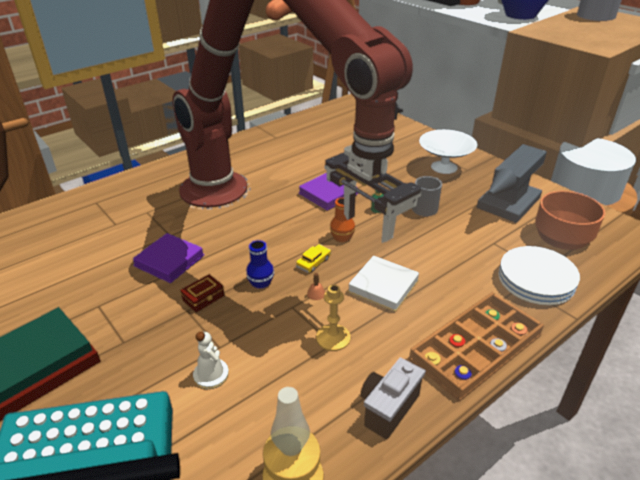

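View pics/side0.png

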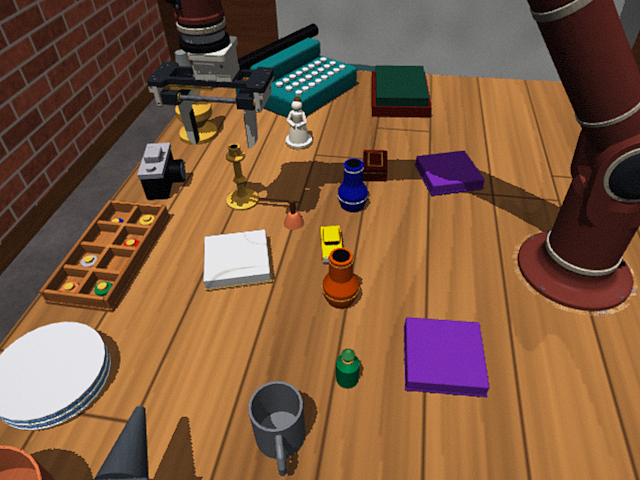

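View pics/wrist0.png

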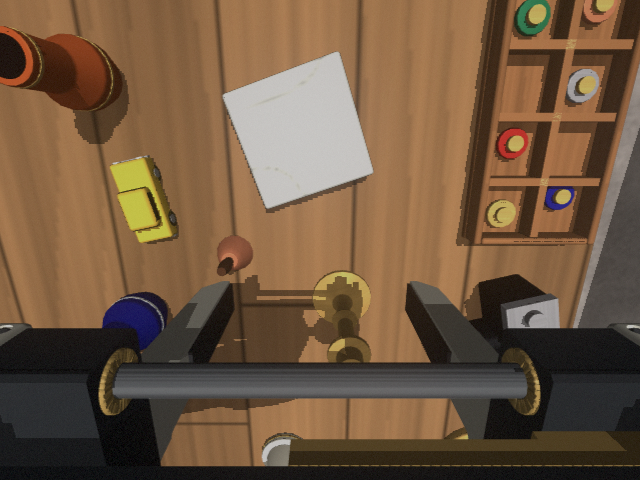

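```bash
cat > h.py <<'E'
import cv2,numpy as np
from rig import bot
def cam(n):
    return bot.calibration(n),bot.grab_frame(n)
def ray(c,p,z):
    "pixel(s) -> world xy on plane z"
    p=np.atleast_2d(np.float64(p)); R=np.array(c["R"]);C=-R.T@np.array(c["t"])
    d=np.c_[(p[:,0]-c["cx"])/c["fx"],(p[:,1]-c["cy"])/c["fy"],np.ones(len(p))]@R
    return C+d*((z-C[2])/d[:,2])[:,None]
def proj(c,X):
    q=np.atleast_2d(X)@np.array(c["R"]).T+np.array(c["t"]);return np.c_[c["fx"]*q[:,0]/q[:,2]+c["cx"],c["fy"]*q[:,1]/q[:,2]+c["cy"]]
def tri(cs,ps):
    A=[];b=[]
    for c,p in zip(cs,ps):
        R=np.array(c["R"]);C=-R.T@np.array(c["t"]);d=R.T@[(p[0]-c["cx"])/c["fx"],(p[1]-c["cy"])/c["fy"],1];d/=np.linalg.norm(d)
        M=np.eye(3)-np.outer(d,d);A.append(M);b.append(M@C)
    X=np.linalg.lstsq(np.vstack(A),np.hstack(b),rcond=None)[0]
    return X,[round(float(np.linalg.norm(M@X-v)),1) for M,v in zip(A,b)]
HSV=dict(blue=((112,150,40),(126,255,255)),yellow=((25,160,90),(33,255,255)),green=((62,120,25),(85,255,255)),amber=((5,215,70),(11,255,255)),
 red=((0,130,30),(6,255,150)),purple=((128,120,40),(145,255,255)),white=((0,0,140),(179,45,255)))
def blobs(im,k,amin=60):
    m=cv2.inRange(cv2.cvtColor(im,cv2.COLOR_BGR2HSV),*[np.array(v) for v in HSV[k]])
    n,l,s,ce=cv2.connectedComponentsWithStats(cv2.morphologyEx(m,cv2.MORPH_CLOSE,np.ones((5,5))))
    return [(l==i,s[i],ce[i]) for i in range(1,n) if s[i][4]>=amin]
E
python3 - <<'E'
from h import *
for n in("scene","side","wrist"):
    im=cv2.imread(f"pics/{n}0.png")
    for k in HSV:
        print(n,k,[(s.tolist(),ce.round(0).tolist()) for _,s,ce in sorted(blobs(im,k),key=lambda b:-b[1][4])[:4]])
cs=[bot.calibration("scene"),bot.calibration("side")]
for k,a,b in [("blueneck",(258,246),(354,163)),("ambneck",(344,200),(341,255)),("candletop",(334,290),(236,148)),("figtop",(205,337),(298,102)),("bell top",(316,278),(293,205)),
  ("box",(203,291),(375,158)),("plinthc",(384,281),(237,256)),("mug",(428,182),(277,393))]:
    X,e=tri(cs,(a,b));print(k,X.round(0),e)
print("wrist C",-np.array(bot.calibration("wrist")["R"]).T@bot.calibration("wrist")["t"])
E
```

```text
scene blue [([247, 242, 26, 46, 790], [259.0, 266.0]), ([505, 0, 42, 15, 249], [529.0, 4.0]), ([98, 165, 24, 13, 124], [110.0, 171.0]), ([455, 366, 16, 13, 76], [462.0, 374.0])]
scene yellow [([297, 244, 33, 24, 386], [313.0, 255.0])]
scene green [([0, 308, 91, 94, 4670], [38.0, 351.0])]
scene amber []
scene red [([174, 44, 59, 136, 4762], [208.0, 117.0]), ([285, 0, 126, 84, 4484], [349.0, 34.0]), ([203, 0, 50, 50, 1763], [225.0, 22.0]), ([0, 347, 99, 73, 1521], [48.0, 383.0])]
scene purple [([134, 234, 69, 49, 1976], [168.0, 257.0]), ([300, 174, 44, 36, 898], [322.0, 191.0])]
scene white [([479, 293, 161, 187, 12088], [590.0, 423.0]), ([479, 317, 117, 112, 4107], [539.0, 385.0]), ([500, 246, 80, 58, 3524], [540.0, 274.0]), ([394, 0, 180, 32, 1987], [491.0, 12.0])]
side blue [([338, 159, 30, 53, 1036], [352.0, 187.0])]
side yellow [([321, 225, 21, 32, 478], [330.0, 239.0])]
side green [([375, 66, 53, 40, 1995], [401.0, 86.0]), ([336, 349, 24, 39, 732], [347.0, 369.0]), ([94, 282, 18, 14, 93], [103.0, 290.0])]
side amber [([323, 248, 36, 59, 1303], [340.0, 281.0])]
side red [([0, 0, 2
[... 613 characters left out ...]
n [([517, 0, 33, 34, 515], [531.0, 16.0])]
wrist amber []
wrist red [([496, 130, 20, 28, 123], [503.0, 147.0])]
wrist purple [([139, 298, 18, 8, 65], [149.0, 301.0])]
wrist white [([223, 52, 150, 156, 14923], [300.0, 130.0]), ([611, 65, 29, 117, 1101], [628.0, 134.0]), ([507, 299, 53, 29, 1099], [536.0, 315.0]), ([573, 230, 31, 98, 579], [589.0, 277.0])]
blueneck [ 433. -126.  109.] [2.4, 2.4]
ambneck [421. 141. 113.] [1.1, 1.1]
candletop [ 673. -108.  135.] [2.3, 2.3]
figtop [ 598. -357.  110.] [3.7, 3.7]
bell top [546. -51.  48.] [1.2, 1.2]
box [ 400. -262.   31.] [5.1, 5.1]
plinthc [629.  82.  20.] [1.6, 1.6]
mug [473. 389.  93.] [3.8, 3.8]
wrist C [649.75948852  83.1940398  382.75033146]
```

The manual's scale: shifts go in shares of 62.5 mm and turns go in units of 0.05 rad. Converting my numbers, -50 mm is -0.8, -17 mm is -0.272.

creep_tool(moves="-0.8 -0.272 -0.16 0 1 | -0.8 -0.272 -0.16 0 1 | -0.8 -0.272 -0.16 0 1 | -0.8 -0.272 -0.16 0 1 | -0.8 -0.272 -0.16 0 1 | -0.8 -0.272 -0.16 0 1 | 0 0 0 0 1 | 0 0 0 0 1")

```text
clock: 1.15
tool_pos: [548.1, -299.1, 286.2]
orientation: [-2.22, -2.221, -0.001]
force: [-0.1, -0.4, -0.1]
width: 0.998
finger_force: 0.0
```

```bash
python3 - <<'E'
from h import *
import pickle
c,im=cam("wrist");cv2.imwrite("pics/wA.png",im);pickle.dump(c,open("wA.pkl","wb"))
E
```

```text
(no output)
```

View pics/wA.png

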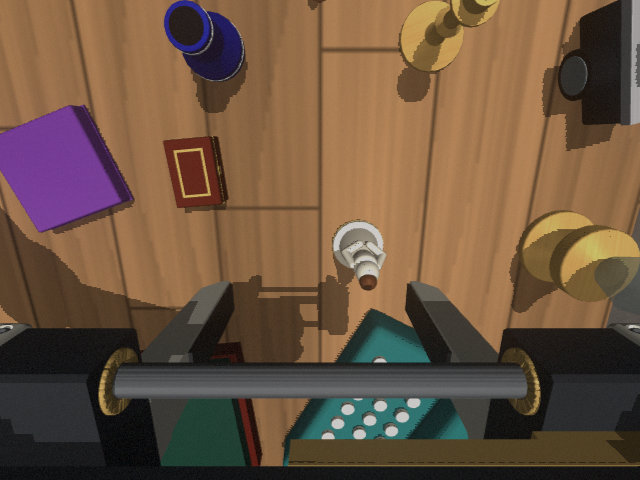

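creep_tool(moves="0.8 -0.16 0 0 1 | 0.8 -0.16 0 0 1 | 0.8 -0.16 0 0 1 | 0.8 -0.16 0 0 1 | 0.8 -0.16 0 0 1 | 0 0 0 0 1 | 0 0 0 0 1")

```text
clock: 2.08
tool_pos: [498.0, -49.2, 286.6]
orientation: [2.219, 2.224, -0.001]
force: [0.0, -0.2, 0.1]
width: 1.001
finger_force: 0.0
```

```bash
python3 - <<'E'
from h import *
import pickle
c,im=cam("wrist");cv2.imwrite("pics/wB.png",im);pickle.dump(c,open("wB.pkl","wb"))
E
```

creep_tool(moves="0.8 0 0 0 1 | 0.8 0 0 0 1 | 0.8 0 0 0 1 | 0.8 0 0 0 1 | 0.8 0 0 0 1 | 0 0 0 0 1 | 0 0 0 0 1")

```text
clock: 3.0
tool_pos: [498.7, 198.2, 286.2]
orientation: [2.223, 2.218, -0.002]
force: [-0.6, -1.0, -0.5]
width: 1.003
finger_force: 0.0
```

```bash
python3 - <<'E'
from h import *
import pickle
c,im=cam("wrist");cv2.imwrite("pics/wC.png",im);pickle.dump(c,open("wC.pkl","wb"))
B=cv2.imread("pics/wB.png");cv2.imwrite("pics/BC.png",np.hstack([cv2.resize(B,(400,300)),cv2.resize(im,(400,300))]))
E
```

```text
(no output)
```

View pics/BC.png

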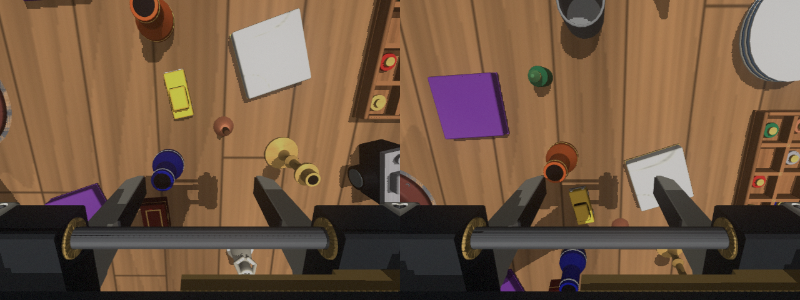

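```bash
python3 - <<'E'
from h import *
import pickle
w0={'fx':340.005,'fy':340.005,'cx':319.286,'cy':240.537,'R':np.array([[1,0,-.004],[.001,-.955,.298],[-.003,-.298,-.955]]),'t':np.array([-648.326,-35.281,392.24])}
w0["R"]=np.linalg.svd(w0["R"]);w0["R"]=w0["R"][0]@w0["R"][2];pickle.dump(w0,open("wrist0.pkl","wb"))
L=lambda n:(pickle.load(open(n+".pkl","rb")),cv2.imread(f"pics/{n}.png"))
for n,pts in dict(wA=[(420,40),(410,25),(350,230),(340,240),(185,20),(215,60),(193,172),(175,150)],wB=[(445,240),(240,40),(250,15),(283,150),(430,90)],wC=[(224,122),(218,115),(228,130),(250,250),(250,275)]).items():
    h=cv2.cvtColor(L(n)[1],cv2.COLOR_BGR2HSV);print(n,[(p,h[p[1],p[0]].tolist()) for p in pts])
Q={}
for n in("wrist0","wB","wC"):
    c,im=L(n);b=[b for b in blobs(im,"white",3000) if b[2][0]<520]
    for m,s,ce in b:
        ct=max(cv2.findContours(m.astype(np.uint8),0,1)[0],key=cv2.contourArea);q=cv2.approxPolyDP(cv2.convexHull(ct),8,True)[:,0]
        print(n,s,q.tolist());Q[n]=(c,q,ct[:,0])
        if len(q)==4:
            X=ray(c,q,30);print(X[:,:2].round(1).tolist(),X.mean(0).round(1),[round(float(np.linalg.norm(X[i]-X[i-1])),1) for i in range(4)])
a,b=Q["wrist0"],Q["wB"]
for p in a[1]:
    # match by nearest world
    d=np.linalg.norm(ray(b[0],b[1],30)-ray(a[0],p,30),axis=1);print("tri",*tri([a[0],b[0]],[p,b[1][d.argmin()]]))
for n,k in(("wrist0","yellow"),("wB","yellow"),("wA","blue"),("wB","blue"),("wC","green"),("wC","amber"),("wB","amber")):
    c,im=L(n)
    for m,s,ce in blobs(im,k,400): 
        ct=max(cv2.findContours(m.astype(np.uint8),0,1)[0],key=cv2.contourArea);print(n,k,s.tolist(),ce.round(1).tolist(),"z20:",ray(c,ce,20)[0,:2].round(1).tolist(),cv2.minAreaRect(ray(c,ct[:,0],20)[:,:2].astype(np.float32)))
E
```

```text
wA [((420, 40), [19, 144, 199]), ((410, 25), [18, 143, 198]), ((350, 230), [20, 29, 158]), ((340, 240), [17, 14, 167]), ((185, 20), [5, 77, 40]), ((215, 60), [129, 125, 47]), ((193, 172), [5, 185, 98]), ((175, 150), [18, 140, 171])]
wB [((445, 240), [22, 135, 192]), ((240, 40), [10, 200, 60]), ((250, 15), [11, 182, 185]), ((283, 150), [29, 163, 193]), ((430, 90), [15, 5, 196])]
wC [((224, 122), [42, 96, 98]), ((218, 115), [57, 96, 106]), ((228, 130), [68, 125, 88]), ((250, 250), [10, 195, 85]), ((250, 275), [13, 143, 34])]
wrist0 [  223    52   150   156 14923] [[338, 52], [372, 172], [266, 207], [223, 94]]
[[665.8, 156.1], [702.3, 46.6], [592.2, 10.1], [556.1, 120.2]] [629.1  83.2  30. ] [115.3, 115.4, 115.9, 115.8]
wB [  372    14   126   143 12105] [[478, 14], [497, 123], [399, 156], [372, 53]]
[[664.3, 155.5], [701.5, 46.9], [591.6, 9.8], [554.4, 118.5]] [627.9  82.7  30. ] [116.0, 114.8, 116.0, 114.9]
wC [ 363  236  107  102 5379] [[451, 236], [469, 312], [387, 337], [363, 263]]
[[664.9, 157.7], [701.6, 49.6], [592.2, 10.6], [554.7, 121.3]] [628.4  84.8  30. ] [116.0, 114.2, 116
[... 215 characters left out ...]
19833  ] [0.6, 0.6]
wrist0 yellow [111, 159, 59, 83, 2459] [137.8, 199.3] z20: [452.7, 16.4] ((453.422607421875, 13.67007827758789), (40.63178253173828, 85.3837661743164), 12.501461029052734)
wB yellow [263, 112, 45, 77, 2065] [285.4, 148.4] z20: [456.6, 17.7] ((456.5675048828125, 14.48947525024414), (36.61809539794922, 85.16862487792969), 12.190553665161133)
wA blue [164, 0, 77, 75, 1713] [209.6, 34.9] z20: [427.0, -111.3] ((418.8326416015625, -113.01773071289062), (56.05443572998047, 86.55509948730469), 63.27919006347656)
wB blue [242, 243, 51, 63, 1659] [268.5, 267.3] z20: [429.7, -136.0] ((427.2210693359375, -147.72068786621094), (92.78739929199219, 64.36061096191406), 81.75337982177734)
```

```bash
cat >> h.py <<'E'
import pickle
from scipy.optimize import least_squares
L=lambda n:(pickle.load(open(n+".pkl","rb")),cv2.imread(f"pics/{n}.png"))
def region(im,roi,lo,hi,k=3):
    "largest blob of HSV range in roi x0,y0,x1,y1 -> contour points"
    x0,y0,x1,y1=roi;m=cv2.inRange(cv2.cvtColor(im,cv2.COLOR_BGR2HSV)[y0:y1,x0:x1],np.array(lo),np.array(hi))
    m=cv2.morphologyEx(m,cv2.MORPH_CLOSE,np.ones((k,k)))
    ct=max(cv2.findContours(m,0,1)[0],key=cv2.contourArea)[:,0];return ct+[x0,y0]
def circ(P,r=None):
    f=(lambda v:np.hypot(P[:,0]-v[0],P[:,1]-v[1])-(r or v[2]))
    s=least_squares(f,[*P[:,:2].mean(0),r or 30],loss="soft_l1",f_scale=1.);return s.x,float(np.median(abs(f(s.x))))
E
python3 - <<'E'
from h import *
out=[]
def crop(im,roi,ct):
    v=im.copy();cv2.polylines(v,[ct.astype(np.int32).reshape(-1,1,2)],True,(255,0,255),1);x0,y0,x1,y1=roi;out.append(cv2.resize(v[y0:y1,x0:x1],(200,200),interpolation=0))
# openings of vases
O={}
for n,nm,roi in(("wA","blue",(150,0,260,90)),("wB","blue",(220,230,330,320)),("wB","amber",(200,0,300,80)),("wC","amber",(220,220,310,300))):
    c,im=L(n);ct=region(im,roi,(0,0,0),(179,255,62) if nm=="blue" else (179,255,50));e=cv2.fitEllipse(ct);O[nm,n]=(c,e[0]);crop(im,roi,ct)
    print(nm,n,np.round(e[0],1),np.round(e[1],1),"z110",ray(c,e[0],110)[0].round(1))
print("blue tri",*tri(*zip(O["blue","wA"],O["blue","wB"])));print("amber tri",*tri(*zip(O["amber","wB"],O["amber","wC"])))
# candlestick foot: keep contour points away from stem
for n,roi in(("wA",(380,0,500,90)),("wB",(410,205,480,290))):
    c,im=L(n);ct=region(im,roi,(17,110,120),(27,255,255));crop(im,roi,ct)
    keep=ct[(ct[:,1]<ct[:,1].max()+99)&((ct[:,0]<432) if n=="wA" else (ct[:,0]<455))]
    for z in(0,8): print("foot",n,z,circ(ray(c,keep,z)),circ(ray(c,keep,z),36))
c,im=L("wA");roi=(320,210,400,300);ct=region(im,roi,(0,0,125),(40,60,255),5);crop(im,roi,ct);keep=ct[ct[:,1]<255]
for z in(0,10): print("fig",z,circ(ray(c,keep,z)),circ(ray(c,keep,z),34))
roi=(140,120,250,220);ct=region(im,roi,(0,120,40),(8,255,130),9);crop(im,roi,ct)
for z in(0,35): print("box",z,cv2.minAreaRect(ray(c,ct,z)[:,:2].astype(np.float32)))
c,im=L("wC");roi=(190,90,260,160);ct=region(im,roi,(45,50,30),(90,255,255),5);crop(im,roi,ct);print("perf",cv2.minEnclosingCircle(ct),circ(ray(c,ct,30)))
cv2.imwrite("pics/m1.png",np.vstack([np.hstack(out[:4]),np.hstack(out[4:8])]))
E
```

```text
blue wA [214.1  56.1] [52.4 57.8] z110 [ 455.1 -150.   110. ]
blue wB [246.1 300.7] [39.3 54.8] z110 [ 418.1 -139.   110. ]
amber wB [229.8  11.1] [27.6 35.4] z110 [421.1 133.7 110. ]
amber wC [246.7 276.2] [24.2 26.1] z110 [421.  137.6 110. ]
blue tri [ 431.32280643 -146.06263879   89.9929253 ] [17.5, 17.5]
amber tri [419.80245365 135.29504401 104.66998132] [0.1, 0.1]
foot wA 0 (array([ 675.94049234, -107.56478488,   34.65777477]), 0.4980943914191016) (array([ 677.67156119, -107.39900363,   36.        ]), 0.6756711250826157)
foot wA 8 (array([ 673.63251661, -109.52659571,   34.02723656]), 0.49290122984143636) (array([ 676.1823298 , -109.31212952,   36.        ]), 0.8774160431359803)
foot wB 0 (array([ 670.64632698, -106.13255306,   29.25530974]), 3.0830678393661763) (array([ 679.07305358, -108.54525081,   36.        ]), 1.9188409446206691)
foot wB 8 (array([ 667.46610044, -103.58691841,   28.68350946]), 3.0349079877464167) (array([ 676.93298495, -105.58032223,   36.        ]), 2.417240837612926)
fig 0 (array([ 600.12177725, -360.73063238,   33.96509879]), 0.38621056602891457) (array([ 600.12612292, -360.77182605,   34.        ]), 0.37874292284200806)
fig 10 (array([ 598.9505982 , -357.47529668,   33.20163485]), 0.37772328088601625) (array([ 599.07432873, -358.43112947,   34.        ]), 0.5848966537496665)
box 0 ((388.9667663574219, -262.2852783203125), (68.00960540771484, 85.57390594482422), 5.161988735198975)
box 35 ((401.53302001953125, -258.6506652832031), (62.63985824584961, 78.8174057006836), 5.161961078643799)
perf ((223.02438354492188, 120.04878234863281), 18.426042556762695) (array([385.54604075, 295.44347881,  18.0841042 ]), 0.6805622046528974)
```

View pics/m1.png

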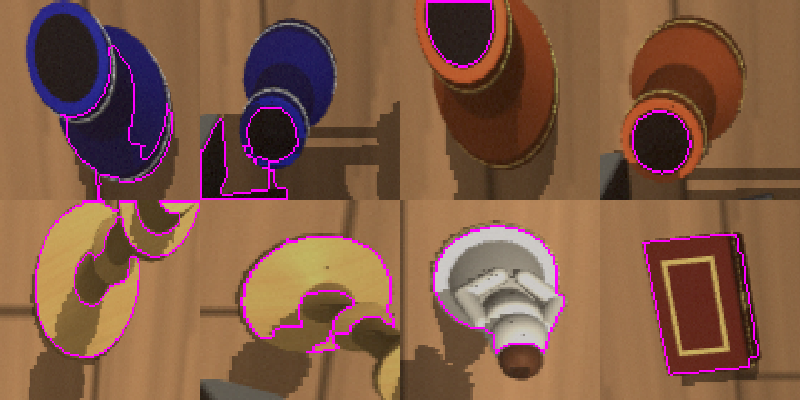

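```bash
python3 - <<'E'
from h import *
O=[]
for n,roi in(("wA",(160,0,215,50)),("wB",(240,270,285,315))):
    c,im=L(n);ct=region(im,roi,(0,0,0),(30,255,70));e=cv2.fitEllipse(ct);O.append((c,e[0]))
    print(n,np.round(e[0],1),np.round(e[1],1),"z110",ray(c,e[0],110)[0].round(1))
print("blue tri",*tri(*zip(*O)))
F=[]
for n,roi,f in(("wA",(380,0,500,90),lambda p:(p[:,1]>p[:,0]*0+30)|(p[:,0]<425)),("wB",(410,205,480,290),lambda p:p[:,1]<250),("wrist0",(300,260,380,340),lambda p:p[:,1]<305)):
    c,im=L(n);ct=region(im,roi,(17,110,110),(27,255,255));k=ct[f(ct)&(ct[:,0]>roi[0]+1)]
    if n=="wA":k=k[k[:,0]<460]
    for z in(0,5): print("foot",n,z,len(k),circ(ray(c,k,z)),circ(ray(c,k,z),36))
c,im=L("wA");ct=region(im,(165,140,225,205),(14,80,110),(28,200,255));print("ring",cv2.minAreaRect(ray(c,ct,35)[:,:2].astype(np.float32)))
print("side/scene")
s,si=bot.calibration("side"),cv2.imread("pics/side0.png");ct=region(si,(280,120,320,160),(0,0,110),(40,60,255));e=ct[ct[:,1]>135]
for z in(0,8):print("fig",circ(ray(s,e,z),34))
X,e=tri([s,L("wC")[0]],[(348,352),(218.,115.)]);print("stopper",X,e)
E
```

```text
wA [185.4  25.4] [31.8 38.2] z110 [ 432.6 -126.4  110. ]
wB [258.6 289.7] [23.1 25.6] z110 [ 432.4 -125.9  110. ]
blue tri [ 432.32579581 -126.19763163  109.32883403] [0.0, 0.0]
foot wA 0 120 (array([ 676.46413618, -107.70595296,   35.59434217]), 0.3123970592072176) (array([ 676.7877667 , -107.36351458,   36.        ]), 0.33882220259926044)
foot wA 5 120 (array([ 675.01645394, -108.930365  ,   35.19283791]), 0.30889517582550496) (array([ 675.66963006, -108.21932856,   36.        ]), 0.44337247450195605)
foot wB 0 84 (array([ 676.87707304, -110.31087338,   35.55164289]), 0.28526553611233396) (array([ 676.88465273, -110.86627827,   36.        ]), 0.37204267149211745)
foot wB 5 84 (array([ 674.85914334, -108.68322411,   35.15085709]), 0.28216431170042) (array([ 674.86512358, -109.73495951,   36.        ]), 0.45244540791292565)
foot wrist0 0 135 (array([675.33260239, -97.94766686,  25.77550945]), 5.124994136690557) (array([ 675.68075737, -111.39998371,   36.        ]), 0.6067024070870062)
foot wrist0 5 135 (array([674.99899551, -95.5785448 ,  25.43935764]), 5.055562211166475) (array([ 675.30215065, -109.48009916,   36.        ]), 0.7351894794503124)
ring ((396.626708984375, -259.2394714355469), (34.940635681152344, 56.22388458251953), 4.949854850769043)
side/scene
fig (array([ 604.29267715, -374.03225927,   34.        ]), 1.9594682233470273)
fig (array([ 601.47712795, -361.92354792,   34.        ]), 2.0221968263977246)
stopper [390.81346153 298.47867708  73.21108779] [4.3, 4.3]
```

creep_tool(moves="-0.864 -0.176 0.224 0 1 | -0.864 -0.176 0.224 0 1 | -0.864 -0.176 0.224 0 1 | -0.864 -0.176 0.224 0 1 | -0.864 -0.176 0.224 0 1 | -0.864 -0.176 0.224 0 1 | 0 0 0 0 1 | 0 0 0 0 1")

```text
clock: 4.05
tool_pos: [431.8, -124.9, 202.9]
orientation: [2.224, 2.218, 0.001]
force: [-0.1, 0.3, 0.3]
width: 0.998
finger_force: 0.0
```

creep_tool(moves="-0.016 0 0.8 0 1 | 0 0 0.8 0 1 | 0 0 0.384 0 1 | 0 0 0 0 1 | 0 0 0 0 0 | 0 0 0 0 0 | 0 0 0 0 0 | 0 0 0 0 0 | 0 0 0 0 0", force=15)

```text
clock: 5.18
tool_pos: [432.0, -125.0, 78.8]
orientation: [2.221, 2.221, 0.0]
force: [-0.2, 0.6, 0.5]
width: 0.513
finger_force: 0.0
```

creep_tool(moves="0 0 -0.48 0 0 | 0 0 -0.64 0 0 | 0 0 0 0 0")

```text
clock: 5.55
tool_pos: [433.5, -125.5, 150.6]
orientation: [2.218, 2.218, 0.005]
force: [-0.1, -0.3, -2.3]
width: 0.425
finger_force: 14.9
```

```bash
python3 - <<'E'
from h import *
a=cv2.resize(bot.grab_frame("side")[90:290,260:460],(500,500));b=cv2.resize(bot.grab_frame("scene")[150:350,160:360],(500,500))
cv2.imwrite("pics/g1.png",np.hstack([a,b])[:, :800] if 0 else cv2.resize(np.hstack([a,b]),(800,400)))
print(bot.read_state()["tool_pos"],bot.read_state()["force"])
E
```

```text
[ 431.20050638 -124.83120463  148.12587324] [ 0.52106285 -0.14662493 -3.64478952]
```

View pics/g1.png

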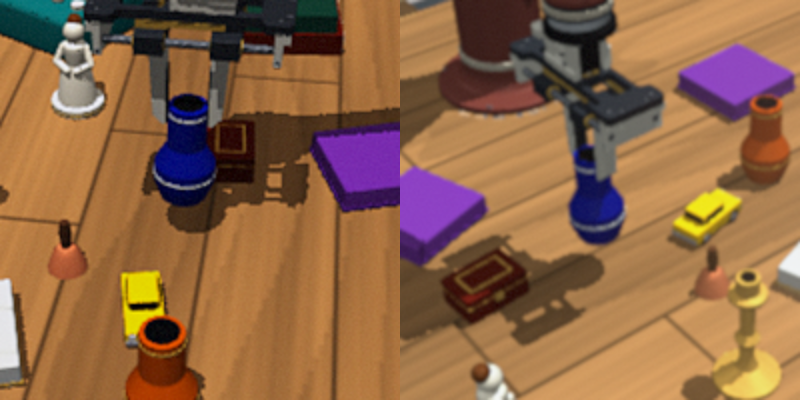

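```bash
python3 - <<'E'
from h import *
c,im=cam("side");ct=region(im,(335,130,372,155),(0,0,0),(30,255,75));e=cv2.fitEllipse(ct);print(e)
for z in (165,170,175,180,185): print(z,ray(c,e[0],z)[0].round(1))
c0=cv2.imread("pics/side0.png");ct=region(c0,(338,155,370,175),(0,0,0),(30,255,75));e=cv2.fitEllipse(ct);print(e,ray(c,e[0],110)[0].round(1))
E
```

```text
((341.5058288574219, 135.5208282470703), (7.95002555847168, 14.648296356201172), 175.19032287597656)
165 [ 458.6 -138.1  165. ]
170 [ 457.5 -130.   170. ]
175 [ 456.4 -121.9  175. ]
180 [ 455.3 -113.8  180. ]
185 [ 454.2 -105.7  185. ]
((365.8121032714844, 166.7161407470703), (6.066074371337891, 23.0533390045166), 176.87188720703125) [ 405.9 -117.6  110. ]
```

```bash
python3 - <<'E'
from h import *
c,im=cam("side");i0=cv2.imread("pics/side0.png")
def f(im,lab):
    h=cv2.cvtColor(im,cv2.COLOR_BGR2HSV)[120:220,330:375];m=cv2.inRange(h,(112,120,30),(130,255,255));n,l,s,ce=cv2.connectedComponentsWithStats(m)
    i=1+s[1:,4].argmax();t=(s[i][0]+330+s[i][2]/2,s[i][1]+120,s[i][1]+120+s[i][3]);print(lab,t);return t
a=f(i0,"before");b=f(im,"now")
print(proj(c,[[432.3,-126.2,110],[432.3,-126.2,0]]))
for z in(50,60,70,80):print(z,proj(c,[[432.3,-125.5,110+z],[432.3,-125.5,z]]).round(1).tolist())
E
```

```text
before (np.float64(353.0), np.int32(171), np.int32(203))
now (np.float64(354.5), np.int32(150), np.int32(184))
[[353.29335004 163.2048675 ]
 [352.00382885 205.15372127]]
50 [[353.9, 142.1], [352.5, 187.0]]
60 [[354.0, 137.7], [352.6, 183.2]]
70 [[354.2, 133.2], [352.8, 179.4]]
80 [[354.3, 128.6], [352.9, 175.5]]
```

Scaled: 38 mm is 0.608, 32 mm is 0.512, 0.15 rad is 3.

creep_tool(moves="-0.112 0.224 0 0 0 | -0.272 0.512 0 0 0 | -0.32 0.608 0 0 0 | -0.32 0.608 0 0 0 | -0.32 0.608 0 0 0 | -0.256 0.496 0 0 0 | -0.112 0.232 0 0 0 | 0 0 0 3 0 | 0 0 0 2.9 0 | 0 0 0 0 0", force=25)

```text
clock: 7.0
tool_pos: [636.4, -231.4, 146.1]
orientation: [-2.519, -1.871, 0.005]
force: [-0.0, 0.2, -3.3]
width: 0.428
finger_force: 24.9
```

```bash
python3 - <<'E'
from h import *
for i in range(3):
    s=bot.read_state();print(s["tool_pos"],s["orientation"],s["width"]);c,im=cam("wrist")
cv2.imwrite("pics/wD.png",im);pickle.dump(c,open("wD.pkl","wb"))
E
```

```text
[ 636.42156075 -231.35979321  146.12770357] [-2.51918062 -1.87127337  0.00451162] 0.42831153481160184
[ 636.59147739 -231.46278523  146.58925052] [-2.51879227 -1.87271294  0.00368445] 0.4244457050958272
[ 636.75571956 -231.60981676  147.01036529] [-2.519594   -1.87254303  0.0027503 ] 0.42353334621229183
```

View pics/wD.png

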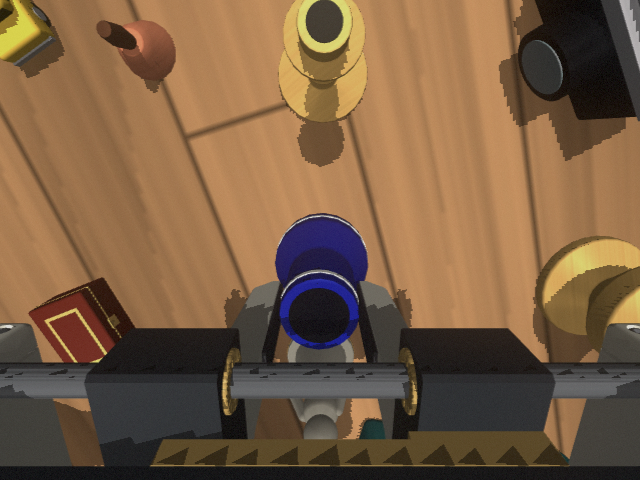

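Scaled: -0.5 mm is -0.008, 20 mm is 0.32.

creep_tool(moves="-0.008 0 0.32 0 0 | 0 0 0.24 0 0 | 0 0 0.128 0 0 | 0 0 0 0 0")

```text
clock: 7.65
tool_pos: [636.9, -232.3, 104.8]
orientation: [-2.522, -1.87, 0.001]
force: [0.3, 0.1, -2.6]
width: 0.423
finger_force: 24.9
```

creep_tool(moves="0 0 0.032 0 0 | 0 0 0 0 0")

```text
clock: 7.9
tool_pos: [637.6, -232.5, 104.1]
orientation: [2.523, 1.871, 0.001]
force: [0.4, -0.6, -2.4]
width: 0.421
finger_force: 24.9
```

creep_tool(moves="0 0 0.032 0 0 | 0 0 0 0 0")

```text
clock: 8.15
tool_pos: [637.3, -232.4, 101.6]
orientation: [-2.523, -1.871, 0.0]
force: [-0.1, -0.1, -3.2]
width: 0.426
finger_force: 24.9
```

Scaled: 1.5 mm is 0.024.

creep_tool(moves="0 0 0.024 0 0 | 0 0 0 0 0")

```text
clock: 8.4
tool_pos: [637.5, -232.6, 100.6]
orientation: [2.523, 1.871, 0.0]
force: [-0.3, -0.5, 0.4]
width: 0.422
finger_force: 24.9
```

creep_tool(moves="0 0 0.024 0 0 | 0 0 0 0 0")

```text
clock: 8.65
tool_pos: [637.7, -232.6, 100.5]
orientation: [2.523, 1.87, 0.001]
force: [-1.3, 1.1, 5.4]
width: 0.424
finger_force: 24.9
```

creep_tool(moves="0 0 0.024 0 0 | 0 0 0 0 0")

```text
clock: 8.9
tool_pos: [638.5, -233.0, 100.0]
orientation: [2.521, 1.869, 0.003]
force: [-1.1, 0.5, 9.3]
width: 0.422
finger_force: 25.0
```

Scaled: -50 mm is -0.8, -40 mm is -0.64.

creep_tool(moves="0 0 -0.04 0 0 | 0 0 0 0 0.5 | 0 0 0 0 0.6 | 0 0 0 0 0.7 | 0 0 0 0 0.8 | 0 0 0 0 0.8 | 0 0 -0.64 0 0.8 | 0 0 -0.8 0 0.8 | 0 0 -0.8 0 0.8 | 0 0 0 0 0.8")

```text
clock: 10.15
tool_pos: [640.0, -233.5, 245.3]
orientation: [2.516, 1.865, 0.01]
force: [-0.0, -0.2, -0.5]
width: 0.8
finger_force: 0.0
```

```bash
python3 - <<'E'
from h import *
c,im=cam("wrist");cv2.imwrite("pics/wE.png",im);pickle.dump(c,open("wE.pkl","wb"))
for n in("scene","side"):cv2.imwrite(f"pics/{n}E.png",bot.grab_frame(n))
E
```

```text
(no output)
```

View pics/wE.png

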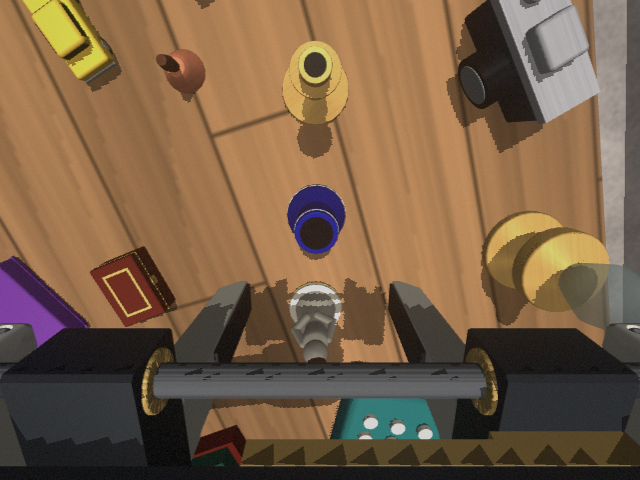

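```bash
python3 - <<'E'
from h import *
c,im=L("wE")
ct=region(im,(296,210,336,250),(0,0,0),(30,255,75));e=cv2.fitEllipse(ct);V=ray(c,e[0],110)[0];print("vase",e,V)
ct=region(im,(270,70,360,130),(17,110,110),(27,255,255));k=ct[ct[:,1]>95];print(len(k));F,_=circ(ray(c,k,5),36);print("candle",F,_)
ct=region(im,(285,278,350,330),(0,0,125),(40,60,255),3);k=ct[ct[:,1]<303]
G,_=circ(ray(c,k,8),34);print("fig",G,_)
for F,G in((F[:2],G[:2]),(np.array([675,-108.8]),np.array([599.2,-358]))):
    u=(G-F)/np.linalg.norm(G-F);d=V[:2]-F;print(np.linalg.norm(G-F),"along",d@u,"across",u[0]*d[1]-u[1]*d[0])
ct=region(im,(85,240,185,330),(14,80,110),(28,200,255));
print("ring",cv2.minAreaRect(ray(c,ct,35)[:,:2].astype(np.float32)),cv2.minAreaRect(ct))
E
```

```text
vase ((315.8128967285156, 233.09019470214844), (30.562267303466797, 30.811288833618164), 53.13541793823242) [ 637.80326948 -234.17296265  110.        ]
83
candle [ 675.45848662 -107.98828372   36.        ] 0.27645944279248624
fig [ 598.77668925 -358.91441856   34.        ] 0.5974583867322494
262.38144598177786 along 131.68043709187577 across 0.8666385912853869
260.47318480027843 along 130.77144387045203 across 0.8977711942401498
ring ((408.1244812011719, -252.825927734375), (115.17916870117188, 127.59642028808594), 71.07677459716797) ((134.5, 284.5), (89.0, 99.0), 90.0)
```

```bash
python3 - <<'E'
from h import *
P=[]
for n,roi in(("wA",(140,120,250,220)),("wE",(80,235,185,330))):
    c,im=L(n);ct=region(im,roi,(0,120,40),(8,255,130),5);m=np.zeros(im.shape[:2],np.uint8);cv2.fillPoly(m,[cv2.convexHull(ct)],255);m=cv2.erode(m,np.ones((7,7)))
    g=cv2.inRange(cv2.cvtColor(im,cv2.COLOR_BGR2HSV),(14,80,110),(28,220,255))&m
    k=max(cv2.findContours(g,0,1)[0],key=cv2.contourArea)[:,0];q=cv2.minAreaRect(k.astype(np.float32));P.append((c,q[0]))
    print(n,q,cv2.minAreaRect(ray(c,k,35)[:,:2].astype(np.float32)))
print(tri(*zip(*P)))
E
```

```text
wA ((192.0, 172.5), (51.18630599975586, 29.22130012512207), 78.69007110595703) ((396.626708984375, -259.2394714355469), (34.940635681152344, 56.22388458251953), 4.949854850769043)
wE ((126.58428955078125, 292.1348571777344), (51.72789764404297, 27.559947967529297), 57.9946174621582) ((396.7032165527344, -259.20416259765625), (35.07644271850586, 56.54866027832031), 5.378922939300537)
(array([ 396.69467063, -258.62611959,   35.14555797]), [0.0, 0.0])
```

Scaled: 30 mm is 0.48, 20 mm is 0.32, -0.129 rad is -2.58.

creep_tool(moves="0 0 0 -2.58 0.85 | 0 0 0 -2.58 0.85 | 0 0 0 -2.56 0.85 | -0.0096 -0.656 0 0 0.85 | -0.0096 -0.656 0 0 0.85 | -0.0096 -0.656 0.32 0 0.85 | -0.0096 -0.656 0.48 0 0.85 | -0.0096 -0.656 0.48 0 0.85 | -0.0096 -0.6336 0.48 0 0.85 | 0 0 0 0 0.85")

```text
clock: 11.55
tool_pos: [387.8, -257.1, 126.5]
orientation: [-2.115, -2.307, 0.006]
force: [-0.3, -0.4, 0.1]
width: 0.852
finger_force: 0.0
```

```bash
python3 - <<'E'
from h import *
bot.grab_frame("wrist");s=bot.read_state();o=s["orientation"];print(s["tool_pos"],o,2*np.degrees(np.arctan2(o[1],o[0]))-90)
E
```

```text
[ 391.68421104 -257.69424206  127.9619371 ] [-2.11664598e+00 -2.31417494e+00  1.91065657e-03] -354.8948119335557
```

creep_tool(moves="0 0 0 0 0.85 | 0 0 0 0 0.85")

```text
clock: 11.85
tool_pos: [395.7, -258.2, 130.1]
orientation: [2.115, 2.321, 0.001]
force: [0.9, -0.5, 0.4]
width: 0.853
finger_force: 0.0
```

Scaled: 40 mm is 0.64, 25 mm is 0.4.

creep_tool(moves="0 0 0.64 0 0.85 | 0 0 0.64 0 0.85 | 0 0 0.4 0 0.85 | 0 0 0 0 0.85 | 0 0 0 0 0.85")

```text
clock: 12.48
tool_pos: [395.2, -258.6, 25.5]
orientation: [2.116, 2.319, 0.001]
force: [-0.5, 0.3, 0.3]
width: 0.847
finger_force: 0.0
```

Scaled: 11.5 mm is 0.184, 1 mm is 0.016.

creep_tool(moves="-0.008 0.016 0.184 0 0.85 | 0 0 0 0 0.85 | 0 0 0 0 0.4 | 0 0 0 0 0.4 | 0 0 0 0 0.4 | 0 0 0 0 0.4 | 0 0 0 0 0.4 | 0 0 0 0 0.4", force=20)

```text
clock: 13.48
tool_pos: [395.4, -258.8, 13.3]
orientation: [2.118, 2.32, 0.0]
force: [0.4, 0.6, 2.7]
width: 0.601
finger_force: 20.0
```

The manual's scale: shifts go in shares of 62.5 mm and turns go in units of 0.05 rad. Converting my numbers, -50 mm is -0.8, 42 mm is 0.672, -0.116 rad is -2.32.

creep_tool(moves="0 0 -0.32 0 0.4 | 0 0 -0.8 0 0.4 | 0 0 -0.8 0 0.4 | 0 0 0 -2.32 0.4 | 0 0 0 -2.32 0.4 | 0.16 0.208 0 0 0.4 | 0.416 0.544 0 0 0.4 | 0.512 0.672 0 0 0.4 | 0.512 0.672 0 0 0.4 | 0.512 0.672 0 0 0.4", force=20)

```text
clock: 14.72
tool_pos: [517.9, -75.5, 132.6]
orientation: [-1.836, -2.548, 0.0]
force: [1.1, -0.8, -2.5]
width: 0.6
finger_force: 20.0
```

creep_tool(moves="0.512 0.672 0 0 0.4 | 0.512 0.672 0 0 0.4 | 0.48 0.608 0 0 0.4 | 0.288 0.384 0 0 0.4 | 0.12 0.16 0 0 0.4 | 0 0 0 0 0.4 | 0 0 0 0 0.4")

```text
clock: 15.6
tool_pos: [626.4, 82.2, 132.9]
orientation: [-1.838, -2.547, 0.004]
force: [0.5, 0.3, -1.1]
width: 0.605
finger_force: 20.0
```

```bash
python3 - <<'E'
from h import *
c,im=cam("wrist");cv2.imwrite("pics/wF.png",im);pickle.dump(c,open("wF.pkl","wb"));s=bot.read_state();o=s["orientation"];print(s["tool_pos"],o,2*np.degrees(np.arctan2(o[1],o[0]))-90)
E
```

```text
[626.55522375  82.03991368 133.02559121] [-1.83895757 -2.54704753  0.00308869] -341.65825084157876
```

View pics/wF.png

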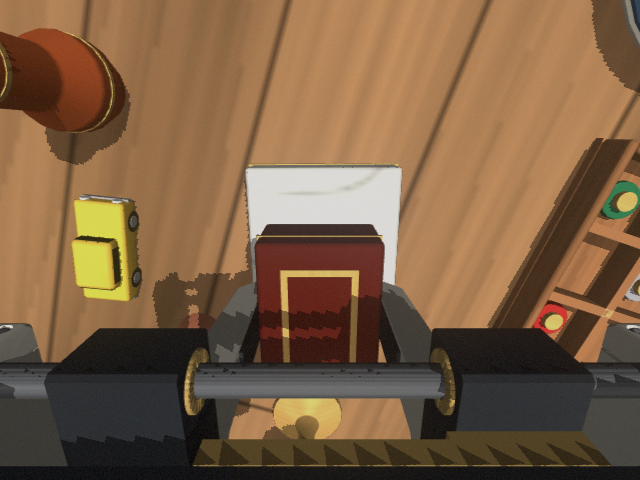

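```bash
python3 - <<'E'
from h import *
c,im=L("wF");print(ray(c,[(247,168),(401,166)],30).round(1))
u=np.array([.9489,.3156]);v=np.array([-.3156,.9489]);C=np.array([628.5,83.4]);print(C+60*v-60*u,C+60*v+60*u)
E
```

```text
[[555.7 121.   30. ]
 [664.8 158.8  30. ]]
[552.63  121.398] [666.498 159.27 ]
```

creep_tool(moves="0.0176 0.04 0.48 0 0.4 | 0 0 0.48 0 0.4 | 0 0 0.32 0 0.4 | 0 0 0 0 0.4 | 0 0 0 0 0.4")

```text
clock: 16.27
tool_pos: [629.9, 85.4, 54.2]
orientation: [1.836, 2.548, 0.001]
force: [0.5, -0.0, -1.2]
width: 0.6
finger_force: 20.0
```

creep_tool(moves="-0.0096 -0.0192 0.064 0 0.4 | 0 0 0 0 0.4 | 0 0 0 0 0.4")

```text
clock: 16.65
tool_pos: [628.5, 85.2, 49.5]
orientation: [1.835, 2.55, 0.001]
force: [0.2, -0.7, -1.5]
width: 0.6
finger_force: 20.0
```

creep_tool(moves="0 0 0.032 0 0.4 | 0 0 0 0 0.4")

```text
clock: 16.9
tool_pos: [628.2, 85.2, 47.0]
orientation: [-1.835, -2.55, 0.0]
force: [-0.1, -0.1, -1.3]
width: 0.6
finger_force: 20.0
```

creep_tool(moves="0 0 0.032 0 0.4 | 0 0 0 0 0.4")

```text
clock: 17.15
tool_pos: [628.2, 85.1, 44.9]
orientation: [-1.835, -2.549, 0.001]
force: [-0.4, -0.9, -0.8]
width: 0.602
finger_force: 20.0
```

Shift about 1.2 mm in −y, then down to contact.

creep_tool(moves="-0.0192 0 0.016 0 0.4 | 0 0 0 0 0.4 | 0 0 0 0 0.4")

```text
clock: 17.52
tool_pos: [628.7, 84.0, 44.2]
orientation: [-1.835, -2.55, -0.0]
force: [-0.1, 0.7, -1.7]
width: 0.606
finger_force: 20.0
```

creep_tool(moves="0 0 0.016 0 0.4 | 0 0 0 0 0.4")

```text
clock: 17.77
tool_pos: [628.9, 84.1, 43.5]
orientation: [1.835, 2.55, 0.001]
force: [0.6, -0.3, 1.4]
width: 0.601
finger_force: 20.0
```

creep_tool(moves="0 0 0.016 0 0.4 | 0 0 0 0 0.4")

```text
clock: 18.02
tool_pos: [628.9, 84.1, 43.4]
orientation: [1.835, 2.549, 0.001]
force: [-2.7, 0.7, 6.7]
width: 0.601
finger_force: 20.0
```

Scaled: -50 mm is -0.8, -25 mm is -0.4, 0.16 rad is 3.2.

creep_tool(moves="0 0 -0.024 0 0.6 | 0 0 0 0 0.7 | 0 0 0 0 0.8 | 0 0 0 0 0.8 | 0 0 -0.32 0 0.8 | 0 0 -0.8 0 0.8 | 0 0 -0.8 0 0.8 | 0 0 -0.8 0 0.8 | 0 0 -0.8 3.2 0.8 | 0 0 -0.4 3.2 0.8")

```text
clock: 19.27
tool_pos: [629.7, 84.1, 292.2]
orientation: [2.222, 2.217, 0.007]
force: [-0.3, -0.8, -0.1]
width: 0.802
finger_force: 0.0
```

creep_tool(moves="0.192 -0.736 0 0 0.8 | 0.192 -0.736 0 0 0.8 | 0.192 -0.736 0 0 0.8 | 0 0 0 0 0.8 | 0 0 0 0 0.8 | 0 0 0 0 0.8")

```text
clock: 20.02
tool_pos: [491.9, 119.0, 288.6]
orientation: [2.219, 2.223, 0.001]
force: [-0.2, 0.6, -0.3]
width: 0.799
finger_force: 0.0
```

```bash
python3 - <<'E'
from h import *
c,im=cam("wrist");cv2.imwrite("pics/wG.png",im);pickle.dump(c,open("wG.pkl","wb"));s=bot.read_state();o=s["orientation"];print(s["tool_pos"],o,2*np.degrees(np.arctan2(o[1],o[0]))-90)
E
```

```text
[491.73039433 119.07711123 288.46360033] [2.21931042e+00 2.22304618e+00 1.47487799e-04] 0.09636484185766392
```

View pics/wG.png

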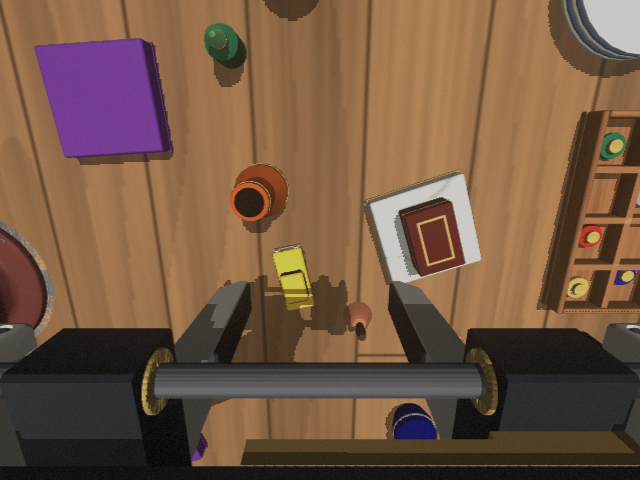

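```bash
python3 - <<'E'
from h import *
for n,roi in(("wC",(190,90,260,160)),("wG",(190,10,260,80))):
    c,im=L(n);ct=region(im,roi,(50,60,25),(90,255,255),5);C=(-np.array(c["R"]).T@np.array(c["t"]))[:2]
    P=ray(c,ct,3)[:,:2];m=P.mean(0);k=P[(P-m)@(C-m)>3*np.linalg.norm(C-m)]
    print(n,len(ct),"base",circ(k),circ(k,18));
    g=cv2.GaussianBlur(im,(3,3),0);x0,y0,x1,y1=roi
    e=cv2.inRange(cv2.cvtColor(im,cv2.COLOR_BGR2HSV)[y0:y1,x0:x1],(24,60,70),(62,140,255))&0xff
    q=cv2.connectedComponentsWithStats(e);i=1+q[2][1:,4].argmax();print("stop?",q[2][i],q[3][i]+[x0,y0],ray(c,q[3][i]+[x0,y0],60)[0].round(1))
c,im=L("wG")
b=[b for b in blobs(im,"white",2000) if b[2][0]<520]
m=b[0][0].astype(np.uint8);ct=max(cv2.findContours(m,0,1)[0],key=cv2.contourArea);h=cv2.convexHull(ct)
print("plinth",cv2.minAreaRect(ray(c,h[:,0],30)[:,:2].astype(np.float32)))
ct=region(im,(395,190,470,285),(0,120,40),(8,255,130),5);m=np.zeros(im.shape[:2],np.uint8);cv2.fillPoly(m,[cv2.convexHull(ct)],255);m=cv2.erode(m,np.ones((7,7)))
g=cv2.inRange(cv2.cvtColor(im,cv2.COLOR_BGR2HSV),(14,80,110),(28,220,255))&m
k=max(cv2.findContours(g,0,1)[0],key=cv2.contourArea)[:,0];print("ring",cv2.minAreaRect(ray(c,k,65)[:,:2].astype(np.float32)))
big=lambda n,r:cv2.resize(L(n)[1][r[1]:r[3],r[0]:r[2]],(400,400),interpolation=0)
cv2.imwrite("pics/p.png",np.hstack([big("wC",(190,90,260,160)),big("wG",(190,10,260,80))]))
E
```

```text
wC 100 base (array([380.51707535, 297.38212879,  18.02285646]), 1.5007512194971149) (array([380.54847893, 297.37719662,  18.        ]), 1.507238566163558)
stop? [ 14  22  22  20 307] [214.69381107 121.70032573] [387.  294.2  60. ]
wG 109 base (array([378.36329984, 304.33338071,  19.26691385]), 0.555055020415228) (array([379.51061172, 303.23837752,  18.        ]), 0.6760451025920631)
stop? [ 14  13  24  26 356] [215.06741573  36.87078652] [387.  295.2  60. ]
plinth ((627.8941040039062, 83.8404541015625), (117.7984619140625, 118.09003448486328), 18.62826156616211)
ring ((628.1629028320312, 83.46061706542969), (34.783843994140625, 56.55025100708008), 18.235801696777344)
```

View pics/p.png

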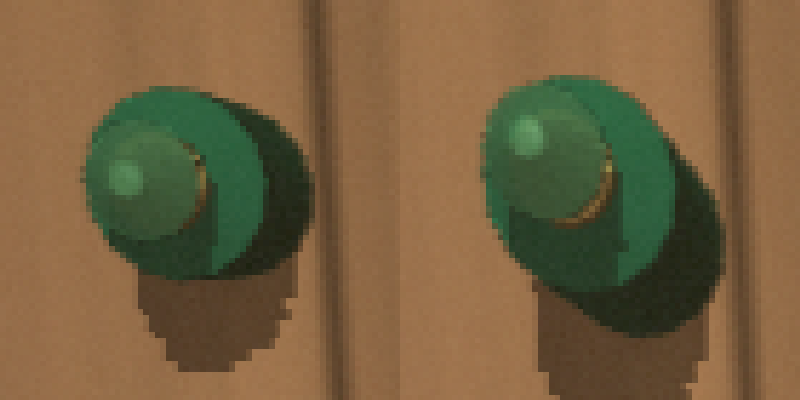

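```bash
python3 - <<'E'
from h import *
a,b=L("wC")[0],L("wG")[0]
print(tri([a,b],[(215.4,121.5),(215.7,36.3)]),tri([a,b],[(220.6,122),(221.3,42)]))
print(ray(a,(220.6,122),44),ray(b,(221.3,42),44))
E
```

```text
(array([389.3556894 , 294.26030802,  65.92006683]), [0.1, 0.1]) (array([388.61770174, 294.46598158,  43.40828261]), [0.0, 0.0])
[[388.82555006 294.44255861  44.        ]] [[388.72502652 294.33701312  44.        ]]
```

Scaled: 25 mm is 0.4, 35 mm is 0.56.

creep_tool(moves="0.56 -0.328 0.32 0 0.7 | 0.56 -0.328 0.4 0 0.7 | 0.56 -0.328 0.4 0 0.7 | 0.56 -0.328 0.32 0 0.7 | 0.56 -0.328 0.16 0 0.7 | 0 0 0 0 0.7 | 0 0 0 0 0.7 | 0 0 0 0 0.7 | 0 0 0 0 0.7", force=12)

```text
clock: 21.2
tool_pos: [388.5, 293.3, 188.9]
orientation: [2.221, 2.222, 0.001]
force: [-0.3, 0.1, 0.5]
width: 0.7
finger_force: 0.0
```

Scaled: 50 mm is 0.8, 45 mm is 0.72.

creep_tool(moves="0.0128 0.0064 0.8 0 0.7 | 0 0 0.8 0 0.7 | 0 0 0.72 0 0.7 | 0 0 0.4 0 0.7 | 0 0 0 0 0.7 | 0 0 0 0 0.7", force=12)

```text
clock: 21.95
tool_pos: [388.9, 295.4, 19.6]
orientation: [2.219, 2.224, 0.003]
force: [-0.6, -0.2, -0.6]
width: 0.7
finger_force: 0.0
```

creep_tool(moves="0 0 0 0 0.2 | 0 0 0 0 0.2 | 0 0 0 0 0.2 | 0 0 0 0 0.2 | 0 0 0 0 0.2 | 0 0 0 0 0.2")

```text
clock: 22.7
tool_pos: [388.2, 295.2, 19.0]
orientation: [2.218, 2.225, 0.001]
force: [-1.1, -1.3, 4.6]
width: 0.382
finger_force: 12.0
```

Scaled: -15 mm is -0.24, -11 mm is -0.176.

creep_tool(moves="0 0 -0.24 0 0.2 | 0 0 -0.56 0 0.2 | 0 0 -0.64 0 0.2 | 0 0 -0.48 0 0.2 | 0 0 -0.176 0 0.2", force=15)

```text
clock: 23.32
tool_pos: [388.4, 295.4, 151.6]
orientation: [2.218, 2.224, 0.005]
force: [0.4, -0.1, -1.3]
width: 0.382
finger_force: 15.0
```

creep_tool(moves="-0.1344 0.1536 0 0 0.2 | -0.3376 0.384 0 0 0.2 | -0.5056 0.576 0 0 0.2 | -0.608 0.6912 0 0 0.2 | -0.608 0.6912 0 0 0.2 | -0.5056 0.576 0 0 0.2 | -0.4048 0.4608 0 0 0.2 | -0.2032 0.2304 0 0 0.2 | -0.0672 0.0752 0 0 0.2 | 0 0 0 0 0.2")

```text
clock: 24.58
tool_pos: [627.7, 84.6, 148.3]
orientation: [-2.217, -2.223, 0.003]
force: [-0.4, 0.6, -0.9]
width: 0.385
finger_force: 15.0
```

creep_tool(moves="0 0 0.32 0 0.2 | 0 0 0.32 0 0.2 | 0 0 0 0 0.2 | 0 0 0 0 0.2")

```text
clock: 25.08
tool_pos: [628.5, 85.8, 110.3]
orientation: [2.217, 2.226, 0.001]
force: [-0.3, -0.9, -1.0]
width: 0.387
finger_force: 15.0
```

Scaled: -1.3 mm is -0.0208, 12 mm is 0.192.

creep_tool(moves="-0.0208 0 0.192 0 0.2 | 0 0 0.144 0 0.2 | 0 0 0 0 0.2 | 0 0 0 0 0.2")

```text
clock: 25.58
tool_pos: [628.7, 83.6, 88.6]
orientation: [-2.218, -2.225, -0.0]
force: [0.2, -0.0, -1.3]
width: 0.383
finger_force: 15.0
```

creep_tool(moves="0 0 0.032 0 0.2 | 0 0 0 0 0.2")

```text
clock: 25.82
tool_pos: [628.5, 83.6, 86.7]
orientation: [-2.218, -2.225, -0.0]
force: [-0.0, -0.3, -0.0]
width: 0.383
finger_force: 15.0
```

creep_tool(moves="0 0 0.024 0 0.2 | 0 0 0 0 0.2")

```text
clock: 26.08
tool_pos: [628.4, 83.6, 85.1]
orientation: [-2.218, -2.225, 0.0]
force: [-0.8, -1.1, -1.4]
width: 0.383
finger_force: 15.0
```

creep_tool(moves="0 0 0.024 0 0.2 | 0 0 0 0 0.2")

```text
clock: 26.32
tool_pos: [628.7, 83.6, 84.2]
orientation: [2.218, 2.225, 0.001]
force: [-1.4, 0.1, 2.6]
width: 0.38
finger_force: 15.0
```

creep_tool(moves="0 0 -0.016 0 0.45 | 0 0 0 0 0.55 | 0 0 0 0 0.65 | 0 0 0 0 0.7 | 0 0 -0.32 0 0.7 | 0 0 -0.8 0 0.7 | 0 0 -0.8 0 0.7 | 0 0 -0.8 0 0.7 | 0 0 -0.512 0 0.7")

```text
clock: 27.45
tool_pos: [629.2, 83.7, 289.7]
orientation: [2.217, 2.223, 0.005]
force: [-0.1, 0.0, 0.7]
width: 0.702
finger_force: 0.0
```

creep_tool(moves="-0.64 -0.48 0 0 0.6 | -0.72 -0.56 0 0 0.6 | -0.72 -0.56 0 0 0.6 | -0.24 -0.24 0 0 0.6 | 0 0 0 0 0.6 | 0 0 0 0 0.6")

```text
clock: 28.2
tool_pos: [515.2, -59.6, 286.7]
orientation: [-2.214, -2.228, -0.003]
force: [-1.4, 0.6, -0.2]
width: 0.603
finger_force: 0.0
```

```bash
python3 - <<'E'
from h import *
c,im=cam("wrist");cv2.imwrite("pics/wH.png",im);pickle.dump(c,open("wH.pkl","wb"))
E
```

```text
(no output)
```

View pics/wH.png

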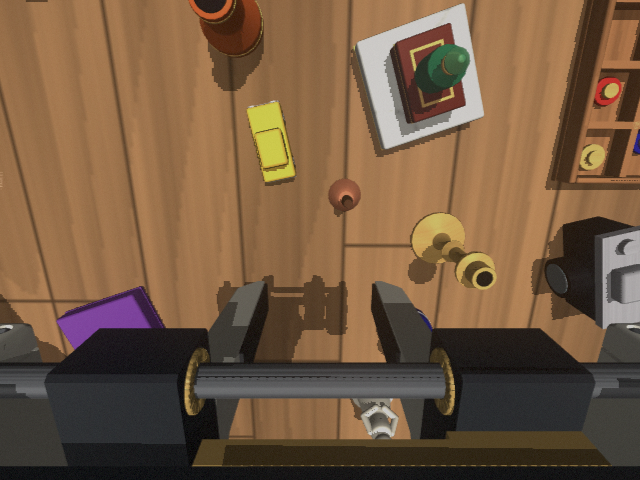

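```bash
python3 - <<'E'
from h import *
P=[]
for n,roi in(("wB",(250,100,320,200)),("wH",(235,90,310,195)),("wrist0",(100,145,190,250))):
    c,im=L(n);ct=region(im,roi,(24,140,70),(33,255,255),7);h=cv2.convexHull(ct)[:,0];print(n,cv2.minAreaRect(ray(c,h,22)[:,:2].astype(np.float32)))
    P.append((c,cv2.minAreaRect(h.astype(np.float32))[0]))
print(tri(*zip(*P[1:])))
c,im=L("wH");ct=region(im,(405,35,480,100),(50,60,25),(90,255,255),5)
P=ray(c,ct,109)[:,:2];C=(-np.array(c["R"]).T@np.array(c["t"]))[:2];m=P.mean(0)
k=ray(c,ct,65)[:,:2];mm=k.mean(0);k=k[(k-mm)@(C-mm)>2*np.linalg.norm(C-mm)];print("bottle base",circ(k,18),len(k))
E
python3 - <<'E'
from h import *
s=bot.read_state();print(s["tool_pos"])
E
```

```text
wB ((456.6748352050781, 14.531181335449219), (37.525020599365234, 85.05875396728516), 12.101774215698242)
wH ((456.5230407714844, 14.511516571044922), (37.36247253417969, 85.09170532226562), 12.148418426513672)
wrist0 ((454.63470458984375, 14.059337615966797), (41.09461975097656, 85.19196319580078), 12.497507095336914)
(array([456.29445646,  15.83332102,  25.54676945]), [0.1, 0.1])
bottle base (array([630.21786104,  83.91521066,  18.        ]), 0.6700629304084167) 70
[515.16095854 -59.5291167  286.51929781]
```

Scaled: 45 mm is 0.72, 28.3 mm is 0.4528, -0.107 rad is -2.14.

creep_tool(moves="0 0 0 -2.14 0.65 | 0 0 0 -2.12 0.65 | 0.4528 -0.224 0.72 0 0.65 | 0.4528 -0.224 0.72 0 0.65 | 0.4528 -0.224 0.72 0 0.65 | 0 0 0 0 0.65 | 0 0 0 0 0.65 | 0 0 0 0 0.65 | 0 0 0 0 0.65")

```text
clock: 29.38
tool_pos: [456.1, 11.6, 152.6]
orientation: [1.969, 2.445, 0.003]
force: [-0.5, -0.7, -0.1]
width: 0.647
finger_force: 0.0
```

```bash
python3 - <<'E'
from h import *
s=bot.read_state();o=s["orientation"];print(2*np.degrees(np.arctan2(o[1],o[0]))-90)
E
```

```text
12.304164084553747
```

Scaled: 2.5 mm is 0.04, 45 mm is 0.72.

creep_tool(moves="0.04 0 0.64 0 0.65 | 0 0 0.72 0 0.65 | 0 0 0.56 0 0.65 | 0 0 0.24 0 0.65 | 0 0 0 0 0.65 | 0 0 0 0 0.65")

```text
clock: 30.12
tool_pos: [455.2, 14.5, 17.4]
orientation: [1.969, 2.446, 0.002]
force: [-0.1, -0.2, -0.3]
width: 0.647
finger_force: 0.0
```

creep_tool(moves="0 0.008 0.104 0 0.65 | 0 0 0 0 0.65 | 0 0 0 0 0.2 | 0 0 0 0 0.2 | 0 0 0 0 0.2 | 0 0 0 0 0.2 | 0 0 0 0 0.2 | 0 0 0 0 0.2", force=15)

```text
clock: 31.12
tool_pos: [455.0, 14.8, 10.3]
orientation: [1.969, 2.448, 0.001]
force: [0.4, 0.2, 2.2]
width: 0.429
finger_force: 15.0
```

```bash
python3 - <<'E'
from h import *
s=bot.read_state();o=s["orientation"];print(s["tool_pos"],2*np.degrees(np.arctan2(o[1],o[0]))-90)
E
```

```text
[455.03099596  14.81879791  10.26478896] 12.380632530333159
```

Scaled: 41 mm is 0.656, 38 mm is 0.608.

creep_tool(moves="0 0 -0.32 0 0.2 | 0 0 -0.8 0 0.2 | 0 0 -0.8 0 0.2 | 0 0 -0.64 0 0.2 | 0.24 0.256 -0.16 0 0.2 | 0.512 0.544 0 0 0.2 | 0.608 0.656 0 0 0.2 | 0.608 0.656 0 0 0.2 | 0.4 0.432 0 0 0.2 | 0.1824 0.1808 0 0 0.2", force=20)

```text
clock: 32.38
tool_pos: [586.3, 209.4, 178.7]
orientation: [-1.964, -2.449, 0.002]
force: [0.3, -1.2, -1.5]
width: 0.427
finger_force: 20.0
```

creep_tool(moves="0 0 0 3.664 0.2 | 0 0 0 3.664 0.2 | 0 0 0 3.664 0.2 | 0 0 0 3.664 0.2 | 0 0 0 3.664 0.2 | 0 0 0 3.664 0.2 | 0 0 0 3.664 0.2 | 0 0 0 3.664 0.2 | 0 0 0 0 0.2 | 0 0 0 0 0.2")

```text
clock: 33.62
tool_pos: [586.3, 206.8, 179.6]
orientation: [3.1, 0.507, -0.003]
force: [0.2, -0.6, -1.1]
width: 0.427
finger_force: 20.0
```

```bash
python3 - <<'E'
from h import *
s=bot.read_state();o=s["orientation"];print(s["tool_pos"],s["joints"].round(2),2*np.degrees(np.arctan2(o[1],o[0]))-90)
E
```

```text
[586.25904608 206.81980064 179.58438705] [-0.54  0.63  0.28  1.58 -0.2   0.97 -1.45] -71.44021311018528
```

Scaled: 45 mm is 0.72, 40 mm is 0.64.

creep_tool(moves="0.0112 0 0.64 0 0.2 | 0 0 0.72 0 0.2 | 0 0 0.72 0 0.2 | 0 0 0.4 0 0.2 | 0 0 0 0 0.2 | 0 0 0 0 0.2")

```text
clock: 34.38
tool_pos: [588.6, 207.3, 26.3]
orientation: [-3.101, -0.503, -0.003]
force: [0.1, 0.6, -1.1]
width: 0.428
finger_force: 20.0
```

```bash
python3 - <<'E'
from h import *
s=bot.read_state();o=s["orientation"];print(s["tool_pos"],2*np.degrees(np.arctan2(o[1],o[0]))-90)
E
```

```text
[588.57906654 207.28482591  26.32020434] -431.56200987227294
```

creep_tool(moves="-0.0224 0 0.192 0 0.2 | 0 0 0 0 0.2 | 0 0 0 0 0.2")

```text
clock: 34.75
tool_pos: [586.3, 206.8, 13.4]
orientation: [-3.101, -0.503, -0.001]
force: [-0.1, 0.9, -1.6]
width: 0.426
finger_force: 20.0
```

creep_tool(moves="0 0 0.032 0 0.2 | 0 0 0 0 0.2")

```text
clock: 35.0
tool_pos: [586.2, 206.7, 11.1]
orientation: [-3.101, -0.502, 0.0]
force: [0.1, -0.5, -1.5]
width: 0.427
finger_force: 20.0
```

creep_tool(moves="0 0 0.024 0 0.2 | 0 0 0 0 0.2")

```text
clock: 35.25
tool_pos: [586.4, 206.8, 10.4]
orientation: [-3.101, -0.502, -0.001]
force: [-2.2, -0.3, 3.5]
width: 0.43
finger_force: 20.0
```

creep_tool(moves="0 0 -0.008 0 0.5 | 0 0 0 0 0.55 | 0 0 0 0 0.6 | 0 0 0 0 0.6 | 0 0 -0.32 0 0.6 | 0 0 -0.96 0 0.6 | 0 0 -0.96 0 0.6 | 0 0 -0.96 0 0.6 | 0 0 -0.96 0 0.6 | 0 0 -0.32 0 0.6")

```text
clock: 36.5
tool_pos: [588.0, 206.6, 296.9]
orientation: [-3.099, -0.501, -0.016]
force: [-0.1, -0.2, -0.9]
width: 0.601
finger_force: 0.0
```

creep_tool(moves="0 0 0 -3.6 0.6 | 0 0 0 -3.6 0.6 | 0 0 0 -3.6 0.6 | 0 0 0 -3.6 0.6 | 0 0 0 -3.6 0.6 | 0 0 0 -3.6 0.6 | 0 0 0 -3.4 0.6 | -0.8 0 0 0 0.6 | -0.8 0 0 0 0.6 | -0.8 0.064 0 0 0.6")

```text
clock: 37.75
tool_pos: [589.9, 54.9, 291.9]
orientation: [2.22, 2.221, 0.002]
force: [0.6, -0.2, -0.3]
width: 0.602
finger_force: 0.0
```

creep_tool(moves="-0.56 0 0 0 0.6 | 0 0 0 0 0.6 | 0 0 0 0 0.6")

```text
clock: 38.12
tool_pos: [590.2, 22.9, 291.1]
orientation: [-2.22, -2.223, -0.003]
force: [0.6, 1.0, 0.9]
width: 0.598
finger_force: 0.0
```

```bash
python3 - <<'E'
from h import *
c,im=cam("wrist");cv2.imwrite("pics/wI.png",im);pickle.dump(c,open("wI.pkl","wb"))
for n in("scene","side"):
    cv2.imwrite(f"pics/{n}I.png",bot.grab_frame(n))
E
```

```text
(no output)
```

View pics/wI.png

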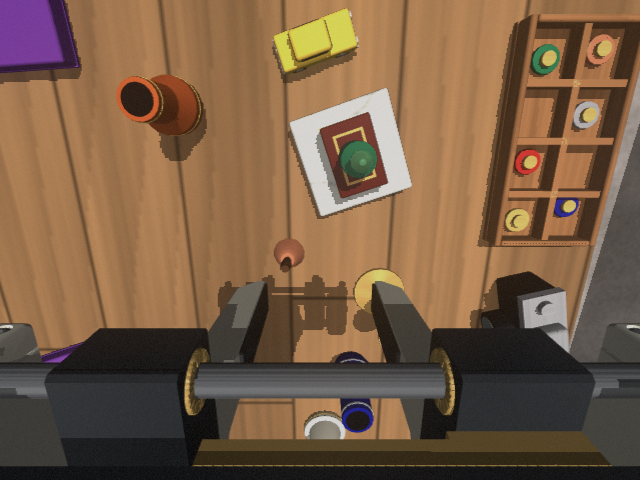

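View pics/sceneI.png

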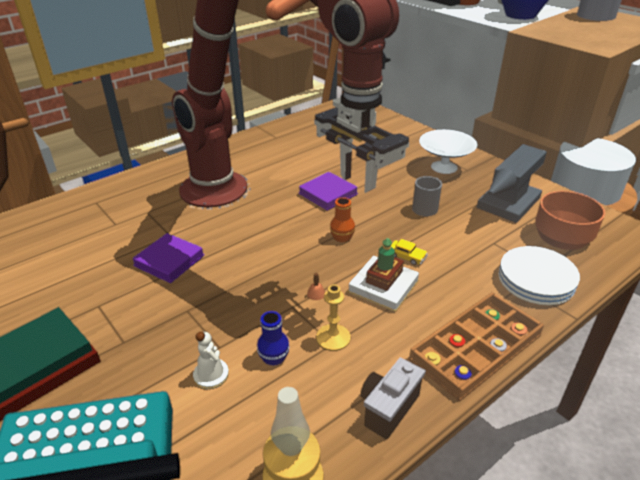

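```bash
python3 - <<'E'
from h import *
c,im=L("wI")
def rect(roi,lo,hi,z,k=7):
    h=cv2.convexHull(region(im,roi,lo,hi,k))[:,0];return cv2.minAreaRect(ray(c,h,z)[:,:2].astype(np.float32))
car=rect((260,0,370,85),(24,140,70),(33,255,255),22);pl=rect((280,80,420,225),(0,0,140),(179,45,255),30);print("car",car,"plinth",pl)
d=np.array(car[0])-pl[0];print("along",d@[.949,.316],"left",d@[-.316,.949])
ct=region(im,(335,130,385,185),(45,60,25),(90,255,255),5);e=cv2.minEnclosingCircle(ct);print("bottle z105",ray(c,e[0],100)[0])
E
```

```text
car ((585.0096435546875, 206.7180938720703), (85.38285827636719, 37.00910186767578), 18.288043975830078) plinth ((628.62890625, 83.04532623291016), (118.07682037353516, 118.1764144897461), 18.666255950927734)
along -2.314085723876948 left 131.14914350128174
bottle z105 [627.94757611  83.5084294  100.        ]
```

```bash
python3 -c "
from rig import bot
print(bot.close_job())"
```

```text
the job is handed in; nothing more can be done
None
```

The job is handed in at about 38 s. By my last camera measurements, the vase is within 1 mm of midway and the box is centred and square within 1 mm. The bottle stands upright about 1–2 mm from the lid's middle, and the car is parallel with a gap of about 51 mm, off-centre by 2 mm or less. The candlestick, figurine, amber vase, bell and mug all look undisturbed in the final pictures.

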